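Sort the spent caps, then unscrew a cap of unknown thread and hold it

ROBOT

A 6-joint arm with a two-finger parallel gripper is mounted at the origin on the work surface. World frame = base frame: x ahead of the robot, y to its left, z up, the work surface at z = 0. Lengths are in mm, angles in rad, forces in N, time in s.
With the tool pointing down it reaches from about 350 to 975 mm from the base axis. Payload 7.1 kg.
Tool frame: the origin (TCP) lies midway between the tips of the shut fingers; the grasp point (between the pads) lies ctrl.grip_point_offset behind it (ctrl.grip_point_offset is the distance from the TCP to the grasp point, in mm); z points along the fingers, y is the line along which they close (so a half turn about z gives the same grasp; the last joint's range is limited). The gripper opens to 88 mm and grips with 3 to 60 N. Pads are 20 mm wide; open, the fingers measure 115 mm over their backs; the gripper's body (75 mm by 178 mm) begins 61 mm behind the grasp point.
Start: joints at [-0.019, 0.423, 1.63, -0, 1.089, -0.019], TCP at [624.984, 0.026, 222.675] pointing down, gripper open.
Joint ranges: [-3, 3], [-0.9, 2.11], [0.09, 2.58], [-1.31, 4.45], [0.11, 2.69], [-2.54, 2.54]. Speed limits (rad/s): [2.39, 2.39, 3.01, 3.14, 3.14, 3.14].

INTERFACE

Orientations are given as a rotation vector (axis times angle).
In Python, from workcell import ctrl gives the robot as it stands.
- The arm moves only by the tool apply_moves, never from a script. Its argument "targets" is a list of rows, each an object of numbers: "tx", "ty", "tz": the shift along the world's x, y, z in m; "spin": the turn about the world's z in degrees. In form: [{"tx": .., "ty": .., "tz": .., "spin": ..}, ...]. A call has exactly 8 rows; each row is the pose to reach, as a shift and turn from the pose commanded when the call began; what a row does not reach only later rows make up. A row lasts 1/10 s, in which the tool goes at most 50 mm and 8.59 degrees, less where a joint would pass 70% of its speed; a pose out of reach is approached as far as the arm can. A call with a gripper value outside its range is refused whole. "gripper" is the closure, from -1 (fully open) to 1 (shut), set as the call begins (left out, the last holds). The fingers move at their own pace and stop on an object; the grip force is fixed at half the most. Time passes only in rows, so rows that repeat a pose let the fingers close, or fill a call up. It gives the time, the measured TCP pose, the force, the opening and the grip force at its end, in the units of the state.
- ctrl.get_obs(): the state, without advancing time (a new reading comes with each control period).
- ctrl.get_image(name): name is "scene" or "side" or "wrist"; returns the picture (384x512x3 uint8, red, green, blue); there is no depth.
- ctrl.get_calibration(name): a dict with "fov_y" (degrees; the focal length in pixels is half the picture's height over the tangent of half this angle, whatever the lens; pixels are square), "cx", "cy" (the principal point, pixels), "rvec" (rotation vector, rad) and "tvec" (3), from world to camera coordinates, as OpenCV has them. Camera axes: x right, y down, z forward; pixel columns grow to the right and rows downward; lengths in mm; the calibration is good to about 2 mm. A picture is of the moment at which its call begins: read the wrist's pose just before it. get_calibration takes no time and is no camera call; for the wrist camera it gives the pose at the moment of the call.
- ctrl.close_job(): hands the job in; it is judged then, once.
Trained networks look in the newest picture that a camera, given by its name, has taken for a name from the list of things; names that differ only in an ending like _2 or _b are one class to them, and where a whole thing is asked for, a point or a joint stands for the part that bears it (a point fixed in the world has none). Each returns a list of dicts, best first, with "score" (0 to 1); they miss things now and then, are a little off and sometimes report something else, mostly with a low value. They report only what shows in the picture. A call takes as long as a camera call. They do not tell look-alikes from the thing itself.
- ctrl.outline_of(name, camera): "pixels" (384x512 bool, what is visible of it) and "box" ([left, top, right, bottom] in pixels, round what is visible of it).
- ctrl.pinpoint(name, camera): "uv" ([column, row] in pixels: a listed point, or the origin of a listed thing).
The state is a dict: "t": time; "qpos": joint angles; "qvel": joint speeds; "joint_torque": joint torques, N m; "ee_pos": TCP position; "orientation": TCP orientation; "ft_force": force on the tool from outside, world axes, zero at the start; "moment": the same for the moment, N m; "width": finger opening in mm; "grasp_force": force on a finger pad.
Only numpy, scipy, OpenCV 4.12 (cv2) and the standard library are available. Lean on these libraries where they do the work, as an engineer would, in place of code of your own. Each camera call takes 0.05 s, during which the arm holds its last target. There are 200 camera calls.

TASK

Changing over propellant cartridges at the model bench: first put the two loose caps lying on the cutting mat away, the red one in the red tray and the blue one in the blue tray. Then take the orange screw cap off the orange-banded cartridge: nobody knows which way its thread runs, so try turning it both ways until it comes loose, lift it straight up until its rim is at least 50 mm above where it sat, and finish still holding it there, upright above its cartridge. Leave the white-capped cartridge, the yellow-topped paint bottle and the screwdriver alone.

Things in the scene. Friction and masses are not known exactly. Their poses are not given: they have to be found in the camera images.
- cap_orange: Orange ribbed round screw cap, upright, 48 mm across, 40 mm tall (top 18 mm solid), about 50 g, screwed on the orange-banded cartridge. Origin: centre of its lower rim; z along its axis, up; it turns about z. 25 to 40 N of grip turns and carries it. Which way loosens it (clockwise or anticlockwise) changes from start to start and cannot be seen.
- orange_neck (a point): Middle of the shoulder under the orange cap. Its coarse thread: the cap turns without climbing. The wrong way it meets a hard stop within 0.3 rad (fingers then slip round it). Turned the right way by 0.95 to 1.25 rad from where it was found it is free and lifts straight off; another hard stop comes at 1.3 to 1.6 rad. Pulled up while fastened it gives only 1 to 2 mm.
- cartridge_orange: Steel gas cartridge, 54 mm across, orange band, standing in a fixed aluminium clamp block 80 x 80 x 30 mm. Origin: centre of the block's underside, on the work surface, z up. The shoulder on which the orange cap's rim rests is 80 mm above the origin; the cap's top is at 120 mm. Under the cap stands a neck 18 mm tall, 35 mm across.
- cap_white: White ribbed screw cap of the same size on the white-banded cartridge; to be left alone. Origin: centre of its lower rim.
- cartridge_white: The same kind of cartridge and clamp block with a white band, to be left alone. Origin: centre of the block's underside.
- cap_red: Loose red ribbed cap, 38 mm across, 26 mm tall, about 25 g, standing on the mat. Origin: centre of its underside; z up.
- cap_blue: Loose blue ribbed cap, 38 mm across, 26 mm tall, about 25 g, standing on the mat. Origin: centre of its underside; z up.
- tray_red: Red open square tray, 110 x 110 x 35 mm outside, walls and floor 5 mm, fixed to the table. Origin: centre of its underside; x and y along its sides, z up.
- tray_blue: Blue open square tray, 110 x 110 x 35 mm outside, walls and floor 5 mm, fixed to the table. Origin: centre of its underside; x and y along its sides, z up.
- paint_bottle: Small loose paint bottle with a yellow top, 30 mm across, 60 mm tall, a bystander. Origin: centre of its underside.
- screwdriver: Loose screwdriver 160 mm long lying on the mat, a bystander. Origin: underside, mid-length; x along it towards the tip.
Mind the look-alikes: they are no part of the job. Of the things like the cap_blue, leave any that is black or purple; of the rest the larger one is meant.

How it is judged (in metres and radians):
On the way, in this order (a step that is already met when the one before it is completed fails the run):
1. the red cap lies in the red tray and the blue cap in the blue tray, both let go (x of cap_red in the frame of tray_red between -0.045 and 0.045 m and y of cap_red in the frame of tray_red between -0.045 and 0.045 m and z of cap_red in the frame of tray_red below 0.035 m and contact force between the fingers and cap_red below 0.1 N and linear speed of each of cap_red, cap_blue below 0.05 m/s and x of cap_blue in the frame of tray_blue between -0.045 and 0.045 m and y of cap_blue in the frame of tray_blue between -0.045 and 0.045 m and z of cap_blue in the frame of tray_blue below 0.035 m and contact force between the fingers and cap_blue below 0.1 N), for 0.2 s.
2. the orange cap, still down on its cartridge, has been turned the way that loosens it by more than 0.6 rad (angle between the x axis of cap_orange and the x axis of cartridge_orange, either way round above 0.6 rad and z of cap_orange in the frame of cartridge_orange below 0.088 m), for 0.02 s.
At the end, for the whole second after the job is handed in: Red and blue caps lie released in the trays of their colours (within 45 mm of the middle along each side); the orange cap is gripped, still, its rim over 40 mm above the shoulder, within 40 mm of the cartridge axis, tilted under 0.3 rad; the white cap has not moved 10 mm (all of step 1 and z of cap_orange in the frame of cartridge_orange above 0.12 m and horizontal distance between cap_orange and cartridge_orange below 0.04 m and angle between cap_orange's own z axis and vertical below 0.3 rad and contact force between the fingers and cap_orange above 2 N and contact force between cap_orange and cartridge_orange below 0.1 N and linear speed of cap_orange below 0.05 m/s and distance of cap_white from where it was at the start of the episode below 0.01 m); the arm keeps its last pose, push and grip.
It fails at once if the white cap is turned or moved by more than 10 mm (distance of cap_white from where it was at the start of the episode above 0.01 m or angle between the x axis of cap_white and the x axis of cartridge_white, either way round above 0.5 rad).
It fails at once if the paint bottle is moved by more than 30 mm or knocked over (distance of paint_bottle from where it was at the start of the episode above 0.03 m or angle between paint_bottle's own z axis and vertical above 0.5 rad).
It fails at once if the screwdriver is moved by more than 40 mm (distance of screwdriver from where it was at the start of the episode above 0.04 m).
It also fails if it takes over 72 s, if anything falls off the work surface, if the arm or the gripper's body presses on something with over 40 N, if the wrist force passes 120 N, or if a joint passes its speed limit or range.

## Working session

There is one attempt and no reset: what is moved stays moved. The work goes in short steps, Python scripts to look and compute and a tool call to move; the robot and the scene stay as the last step left them, time stands still between calls to the robot, and variables do not carry over. Pictures are saved under pics/ and viewed, at most 10 in all, crops included, and the job is handed in when it is done.

Besides the shell and the picture viewer there is one more tool, called after "Call:" as name(argument=value, ...), one argument or row to a line, values as JSON. apply_moves: Moves the arm, as the interface text tells. Its arguments: {"type":"object","properties":{"targets":{"type":"array"},"gripper":{"type":"number"}},"required":["targets"]}

```bash
mkdir -p pics; cat > h.py <<'E'
import numpy as np, cv2
from workcell import ctrl
def cam(n):
    c=ctrl.get_calibration(n); f=192/np.tan(np.radians(c['fov_y'])/2)
    R=cv2.Rodrigues(np.array(c['rvec'],float))[0]; t=np.array(c['tvec'],float).ravel()
    return f,c['cx'],c['cy'],R,t
def ray(C,uv):
    f,cx,cy,R,t=C; d=R.T@np.array([(uv[0]-cx)/f,(uv[1]-cy)/f,1.]); return -R.T@t,d/np.linalg.norm(d)
def atz(C,uv,z):
    o,d=ray(C,uv); return o+d*(z-o[2])/d[2]
def tri(rs):
    A=sum(np.eye(3)-np.outer(d,d) for o,d in rs); b=sum((np.eye(3)-np.outer(d,d))@o for o,d in rs); return np.linalg.solve(A,b)
E
python3 - <<'E'
from h import *
np.set_printoptions(precision=1,suppress=True)
ims={}
for n in ('scene','side','wrist'):
    ims[n]=ctrl.get_image(n); cv2.imwrite(f'pics/{n}0.png',ims[n][:,:,::-1])
print(ctrl.grip_point_offset, {n:ctrl.get_calibration(n) for n in ims})
names='cap_orange orange_neck cartridge_orange cap_white cartridge_white cap_red cap_blue tray_red tray_blue paint_bottle screwdriver'.split()
Z=dict(cap_orange=80,orange_neck=80,cap_white=80)
for k in names:
    for n in ims:
        C=cam(n)
        for r in ctrl.pinpoint(k,n)[:4]:
            if r['score']>.2: print(k,n,round(r['score'],2),np.array(r['uv']),atz(C,r['uv'],Z.get(k,0)))
print(ctrl.get_obs()['t'])
a=np.hstack([ims['scene'],ims['side']]);cv2.imwrite('pics/both.png',cv2.resize(a,(800,300))[:,:,::-1])
E
```

```text
18.700000000000003 {'scene': {'fov_y': 47.242646756990624, 'cx': 255.7327503704679, 'cy': 193.43603298356427, 'rvec': array([ 1.4,  2.4, -0.7]), 'tvec': array([ 276.5, -347.8, 1381.1])}, 'side': {'fov_y': 57.69555463827973, 'cx': 261.63505731809784, 'cy': 193.98876980139744, 'rvec': array([ 0.7, -2.4,  1.4]), 'tvec': array([432.6, 210. , 606.7])}, 'wrist': {'fov_y': 67.7891225905476, 'cx': 259.4626437501124, 'cy': 187.75593023802435, 'rvec': array([-2.8,  0. ,  0. ]), 'tvec': array([-624.1,  -35.9,  391.7])}}
cap_orange scene 0.7 [201.7 198.4] [618.1 -97.1  80. ]
cap_orange side 0.55 [250.6 173. ] [605.7 -83.6  80. ]
cap_orange wrist 0.8 [251.1 252.5] [614.3 -94.   80. ]
orange_neck scene 0.92 [205.1 193.3] [601.9 -98.5  80. ]
cartridge_orange scene 0.78 [204.9 211.4] [ 610.4 -102.2    0. ]
cartridge_orange side 0.79 [248.5 193.1] [ 631.6 -106.     0. ]
cartridge_orange wrist 0.86 [253.3 226.8] [615.6 -98.1   0. ]
cap_white scene 0.55 [163.9 117.5] [ 462.  -334.2   80. ]
cap_white side 0.66 [342.4 152.8] [ 451.3 -333.4   80. ]
cartridge_white scene 0.69 [170.5 129.4] [ 438.8 -345.5  
[... 749 characters left out ...]
.6] [458.8 129.4   0. ]
cap_blue wrist 0.83 [ 73.1 102. ] [384.7  78.1   0. ]
tray_red scene 0.78 [382.3 235.9] [433.8 315.3   0. ]
tray_red side 0.68 [197.8 331.6] [435.5 320.4   0. ]
tray_blue scene 0.98 [298.  272.8] [630.9 183.1   0. ]
tray_blue side 0.8 [172.9 246.2] [638.5 179.7   0. ]
tray_blue wrist 0.79 [268.1   2.6] [634.9 189.5   0. ]
paint_bottle scene 0.53 [253.2 238.6] [610.6  44.8   0. ]
paint_bottle scene 0.47 [382.  238.3] [440.4 317.3   0. ]
paint_bottle side 0.72 [216.4 222.5] [615.2  55.2   0. ]
paint_bottle wrist 0.6 [257.  123.9] [621.5  50.4   0. ]
screwdriver side 0.85 [328.4 215.6] [ 393.8 -119.5   -0. ]
screwdriver wrist 0.66 [115.5 247. ] [ 407.5 -131.4    0. ]
1.8
```

View pics/both.png

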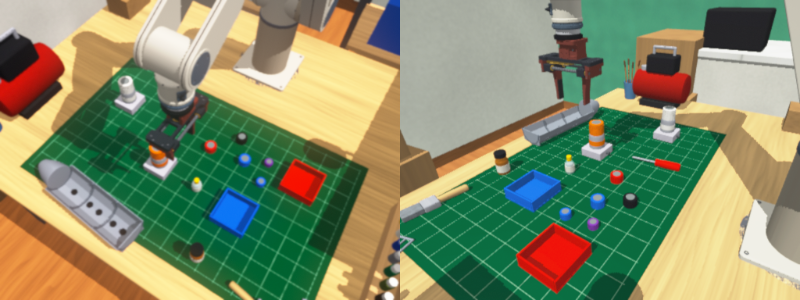

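```bash
python3 - <<'E'
from h import *
np.set_printoptions(precision=1,suppress=True)
a=cv2.imread('pics/scene0.png')[160:270,230:430]; b=cv2.imread('pics/side0.png')[205:345,160:360]
cv2.imwrite('pics/z.png',np.vstack([cv2.resize(a,(700,385),interpolation=3)[:260*1],cv2.resize(b,(486,340),interpolation=3)[:, :486].copy() if 0 else cv2.copyMakeBorder(cv2.resize(b,(486,340),interpolation=3),0,0,0,214,0)]))
print(ctrl.get_obs()['ft_force'])
# tops sizes: outlines of blue-like + red, bottles
for n in ('scene','side','wrist'):
    im=ctrl.get_image(n); C=cam(n)
    for k in ('cap_blue','cap_red'):
        for r in ctrl.outline_of(k,n)[:5]:
            if r['score']<.2: continue
            p=r['pixels']; v,u=np.nonzero(p); L,T,Rr,B=r['box']
            g=atz(C,((L+Rr)/2,(T+B)/2),13); dep=np.linalg.norm(g-ray(C,(0,0))[0])
            print(k,n,round(r['score'],2),np.array(r['box']),'pos',g[:2],'w mm',(Rr-L)*dep/C[0],'h',(B-T)*dep/C[0],'rgb',im[p].mean(0))
E
```

```text
[ 0.3  0.6 -0.7]
cap_blue scene 0.64 [308.2 195.  318.9 212.5] pos [449.4 127.8] w mm 27.835676164825212 h 45.525638587331 rgb [ 66.3 117.1 193.2]
cap_blue scene 0.63 [325.4 225.9 339.1 238.1] pos [497.1 205.2] w mm 34.63212940490218 h 30.84029041896385 rgb [ 66.6 113.4 186.5]
cap_blue scene 0.44 [301.1 168.6 319.6 188.1] pos [384.   83.7] w mm 49.86698290936447 h 52.56249549905984 rgb [70.5 82.1 69.7]
cap_red scene 0.72 [263.5 179.6 275.8 198.7] pos [470.9   8.8] w mm 32.3756902862704 h 50.274445891688124 rgb [187.6  78.2  66.4]
cap_blue side 0.65 [242.8 244.8 260.9 270.4] pos [457. 129.] w mm 38.3978860275305 h 54.30861228203211 rgb [ 57.6 119.5 196.4]
cap_blue side 0.57 [285.7 247.5 306.1 268.2] pos [379.1  80.7] w mm 43.30584490376958 h 43.942695564119035 rgb [60.3 70.2 68. ]
cap_blue side 0.47 [204.3 267.5 218.  279.5] pos [497.9 211.1] w mm 28.00204570376625 h 24.527339302568997 rgb [ 64.3 121.8 197.6]
cap_blue side 0.45 [210.8 201.7 223.9 223.8] pos [627.9  34.6] w mm 33.279119479152165 h 56.142636678569765 rgb [180.7 188.5 148.3]
cap_red side 0.51 [268.3 221.4 290.4 235. ] pos [461.9   8.7] w mm 52.05475273649526 h 32.033693991689425 rgb [194.3  62.8  51.7]
cap_blue wrist 0.89 [ 44.4  84.8  84.1 115.8] pos [382.2  80.3] w mm 61.61030412160579 h 48.10880170704734 rgb [62.8 69.3 67.5]
cap_blue wrist 0.76 [ 96.3  38.5 133.6  76.1] pos [452.7 129.3] w mm 53.74826319312485 h 54.18055485419555 rgb [ 84.  124.5 190.7]
cap_blue wrist 0.47 [75.9  0.9 92.4  4.9] pos [426.4 185.7] w mm 25.011429780435453 h 6.063376916469201 rgb [52.6 28.9 73.2]
cap_red wrist 0.85 [125.  140.8 162.  173.2] pos [471.9   8.8] w mm 52.87387873165957 h 46.300369483939704 rgb [199.5  93.8  89.3]
```

The scene view shows the red cap near (270,187). The larger blue cap is near (312,203), with black, purple and small blue look-alikes around it. The red tray is at (385,232), the blue tray at (298,270), and the orange cap sits beneath the gripper. I'll move above the red cap and refine with the wrist camera.

Call:
apply_moves(
  targets=[
    {"tx": -0.03,"ty": 0.002,"tz": 0,"spin": 0},
    {"tx": -0.07,"ty": 0.004,"tz": -0.02,"spin": 0},
    {"tx": -0.11,"ty": 0.007,"tz": -0.05,"spin": 0},
    {"tx": -0.14,"ty": 0.007,"tz": -0.08,"spin": 0},
    {"tx": -0.156,"ty": 0.007,"tz": -0.1,"spin": 0},
    {"tx": -0.156,"ty": 0.007,"tz": -0.1,"spin": 0},
    {"tx": -0.156,"ty": 0.007,"tz": -0.1,"spin": 0},
    {"tx": -0.156,"ty": 0.007,"tz": -0.1,"spin": 0},
  ],
  gripper=-1,
)

```text
t: 3.05
ee_pos: [471.5, 7.0, 124.0]
orientation: [2.22, 2.22, 0.004]
ft_force: [0.3, -0.4, 1.2]
width: 87.9
grasp_force: 0.0
```

```bash
cat > look.py <<'E'
from h import *
import sys
np.set_printoptions(precision=1,suppress=True)
def look(items,cams=('wrist',),png=None):
    o=ctrl.get_obs(); print('t',o['t'],'tcp',o['ee_pos'],o['orientation'],'F',o['ft_force'],'w',o['width'],'g',o['grasp_force'])
    for n in cams:
        C=cam(n); im=ctrl.get_image(n)
        if png: cv2.imwrite(f'pics/{png}_{n}.png',im[:,:,::-1])
        for k,zo,zm in items:
            for r in ctrl.pinpoint(k,n)[:4]:
                if r['score']>.3: print(' pin',k,n,round(r['score'],2),np.array(r['uv']),atz(C,r['uv'],zo))
            for r in ctrl.outline_of(k,n)[:4]:
                if r['score']>.3:
                    L,T,R,B=r['box']; print(' out',k,n,round(r['score'],2),np.array(r['box']),atz(C,((L+R)/2,(T+B)/2),zm),im[r['pixels']].mean(0))
E
python3 - <<'E'
from look import *
look([('cap_red',0,13),('cap_blue',0,13)],('wrist','side','scene'),'a')
E
```

```text
t 3.05 tcp [471.5   7.  124. ] [2.2 2.2 0. ] F [ 0.3 -0.4  1.2] w 87.92294376703586 g 0.0
 pin cap_red wrist 0.76 [259.6 178. ] [471.8  10.9   0. ]
 out cap_red wrist 0.96 [237.9 162.5 280.4 206.8] [471.3   7.6  13. ] [222.5 112.8 108.2]
 pin cap_blue wrist 0.94 [170.1 108.8] [385.7  80.1   0. ]
 pin cap_blue wrist 0.85 [243.3  52.2] [457.  129.9   0. ]
 out cap_blue wrist 0.8 [217.9  21.8 260.5  77.7] [454.1 130.   13. ] [116.1 164.1 226.4]
 out cap_blue wrist 0.73 [142.   87.4 186.6 130.9] [384.2  80.3  13. ] [85.6 91.8 90.5]
 pin cap_red side 0.68 [277.1 232.8] [466.1  11.8  -0. ]
 out cap_red side 0.47 [270.5 218.3 285.5 236.5] [466.3   7.6  13. ] [195.6  64.   53.7]
 pin cap_blue side 0.6 [255.6 263.1] [449.4 126.9   0. ]
 pin cap_blue side 0.57 [245.5 290.6] [421.9 201.6   0. ]
 pin cap_blue side 0.55 [212.5 281.9] [490.2 217.7   0. ]
 pin cap_blue side 0.54 [292. 262.] [386.6  83.1   0. ]
 out cap_blue side 0.8 [246.  244.9 260.1 268.8] [456.2 125.7  13. ] [ 62.1 120.9 199.6]
 out cap_blue side 0.71 [203.6 266.6 220.6 279.9] [496.8 209.5  13. ] [ 64.5 121.5 197.3]
 out cap_blue side 0.66 [241.8 277.3 253.5 295.5] [416.9 200.9  13. ] [130.7  90.4 163.5]
 out cap_blue side 0.64 [283.  244.8 305.  268.7] [384.1  79.7  13. ] [59.3 71.  67.9]
 pin cap_red scene 0.63 [270.7 191.8] [469.2  11.6   0. ]
 pin cap_blue scene 0.64 [306.5 178.6] [381.7  72.4   0. ]
 pin cap_blue scene 0.62 [330.  233.8] [497.7 201.3   0. ]
 pin cap_blue scene 0.52 [312.1 207. ] [452.5 126.8   0. ]
 pin cap_blue scene 0.43 [342.5 211.7] [423.4 200.2  -0. ]
 out cap_blue scene 0.77 [307.  193.  318.3 215.3] [451.7 126.4  13. ] [ 58.5 110.2 179.9]
 out cap_blue scene 0.63 [336.1 205.  347.5 216.2] [429.3 198.6  13. ] [101.7  86.8 128.9]
 out cap_blue scene 0.59 [191.8 180.1 213.9 207.4] [ 575.3 -132.    13. ] [203.5 127.4  60.1]
 out cap_blue scene 0.56 [303.  173.2 315.4 187.5] [391.3  84.1  13. ] [80.4 86.1 79.1]
```

Both views agree: red is at about (470, 8) standing on the mat, and the larger blue is at about (454, 128).

Call:
apply_moves(
  targets=[
    {"tx": 0,"ty": 0.001,"tz": -0.025,"spin": 0},
    {"tx": 0,"ty": 0.001,"tz": -0.05,"spin": 0},
    {"tx": 0,"ty": 0.001,"tz": -0.075,"spin": 0},
    {"tx": 0,"ty": 0.001,"tz": -0.095,"spin": 0},
    {"tx": 0,"ty": 0.001,"tz": -0.108,"spin": 0},
    {"tx": 0,"ty": 0.001,"tz": -0.115,"spin": 0},
    {"tx": 0,"ty": 0.001,"tz": -0.115,"spin": 0},
    {"tx": 0,"ty": 0.001,"tz": -0.115,"spin": 0},
  ],
)

```text
t: 4.6
ee_pos: [469.4, 8.0, 8.1]
orientation: [2.221, 2.221, 0.001]
ft_force: [-0.4, -0.3, 0.3]
width: 87.7
grasp_force: 0.0
```

Call:
apply_moves(
  targets=[
    {"tx": 0,"ty": 0,"tz": 0,"spin": 0},
    {"tx": 0,"ty": 0,"tz": 0,"spin": 0},
    {"tx": 0,"ty": 0,"tz": 0,"spin": 0},
    {"tx": 0,"ty": 0,"tz": 0,"spin": 0},
    {"tx": 0,"ty": 0,"tz": 0,"spin": 0},
    {"tx": 0,"ty": 0,"tz": 0,"spin": 0},
    {"tx": 0,"ty": 0,"tz": 0,"spin": 0},
    {"tx": 0,"ty": 0,"tz": 0,"spin": 0},
  ],
  gripper=1,
)

```text
t: 5.4
ee_pos: [469.0, 8.0, 7.7]
orientation: [-2.221, -2.221, 0.0]
ft_force: [-0.0, 0.2, 0.9]
width: 37.5
grasp_force: 30.0
```

Call:
apply_moves(
  targets=[
    {"tx": 0,"ty": 0,"tz": 0.03,"spin": 0},
    {"tx": 0,"ty": 0,"tz": 0.07,"spin": 0},
    {"tx": 0,"ty": 0.02,"tz": 0.1,"spin": 0},
    {"tx": -0.005,"ty": 0.06,"tz": 0.11,"spin": 0},
    {"tx": -0.01,"ty": 0.1,"tz": 0.11,"spin": 0},
    {"tx": -0.015,"ty": 0.14,"tz": 0.11,"spin": 0},
    {"tx": -0.02,"ty": 0.18,"tz": 0.11,"spin": 0},
    {"tx": -0.025,"ty": 0.21,"tz": 0.11,"spin": 0},
  ],
)

```text
t: 6.2
ee_pos: [443.6, 220.1, 117.8]
orientation: [2.22, 2.222, 0.001]
ft_force: [0.5, 0.1, 0.1]
width: 37.3
grasp_force: 30.0
```

```bash
python3 - <<'E'
from look import *
look([('tray_red',0,17),('tray_blue',0,17)],('wrist','side','scene'),'b')
E
```

```text
t 6.2 tcp [443.6 220.1 117.8] [2.2 2.2 0. ] F [0.5 0.1 0.1] w 37.27427104619663 g 29.999439418315887
 pin tray_red wrist 0.68 [247.1  76.2] [432.  322.2   0. ]
 out tray_red wrist 0.63 [171.9   1.8 319.8 141.9] [431.7 324.5  17. ] [218.3  55.6  51.4]
 pin tray_blue wrist 0.84 [440.8 210.1] [634.1 190.9   0. ]
 out tray_blue wrist 0.73 [381.3 159.6 511.  274.9] [629.2 190.1  17. ] [ 47.  104.4 204.8]
 pin tray_red side 0.93 [195.1 332.8] [437.7 324.6   0. ]
 out tray_red side 0.84 [146.6 285.2 248.1 376.7] [426.3 328.9  17. ] [205.   23.9  14.1]
 pin tray_blue side 0.78 [170.8 243.3] [650.2 174.7   0. ]
 out tray_blue side 0.63 [136.9 215.6 204.3 269. ] [635.1 186.6  17. ] [ 27.5 101.5 197.1]
 pin tray_red scene 0.94 [381.9 238.5] [441.  317.3   0. ]
 out tray_red scene 0.65 [354.5 205.3 418.2 262.7] [433.8 321.4  17. ] [204.1  22.8   7.4]
 pin tray_blue scene 0.75 [301.2 274.3] [630.2 191.4  -0. ]
 out tray_blue scene 0.89 [270.2 241.2 332.  303.7] [633.  190.8  17. ] [ 12.8  98.6 212.9]
```

Call:
apply_moves(
  targets=[
    {"tx": -0.005,"ty": 0.04,"tz": 0,"spin": 0},
    {"tx": -0.01,"ty": 0.08,"tz": 0,"spin": 0},
    {"tx": -0.01,"ty": 0.104,"tz": -0.01,"spin": 0},
    {"tx": -0.01,"ty": 0.104,"tz": -0.035,"spin": 0},
    {"tx": -0.01,"ty": 0.104,"tz": -0.06,"spin": 0},
    {"tx": -0.01,"ty": 0.104,"tz": -0.085,"spin": 0},
    {"tx": -0.01,"ty": 0.104,"tz": -0.1,"spin": 0},
    {"tx": -0.01,"ty": 0.104,"tz": -0.1,"spin": 0},
  ],
)

```text
t: 7.75
ee_pos: [432.8, 321.2, 15.9]
orientation: [-2.221, -2.221, 0.006]
ft_force: [-0.6, -1.1, -1.2]
width: 37.5
grasp_force: 30.0
```

Call:
apply_moves(
  targets=[
    {"tx": 0,"ty": 0,"tz": 0,"spin": 0},
    {"tx": 0,"ty": 0,"tz": 0,"spin": 0},
    {"tx": 0,"ty": 0,"tz": 0,"spin": 0},
    {"tx": 0,"ty": 0,"tz": 0,"spin": 0},
    {"tx": 0,"ty": 0,"tz": 0.015,"spin": 0},
    {"tx": 0,"ty": 0,"tz": 0.04,"spin": 0},
    {"tx": 0,"ty": 0,"tz": 0.08,"spin": 0},
    {"tx": 0,"ty": 0,"tz": 0.11,"spin": 0},
  ],
  gripper=-0.27,
)

```text
t: 8.55
ee_pos: [434.3, 322.3, 130.6]
orientation: [2.221, 2.221, 0.003]
ft_force: [-0.2, -0.1, -0.6]
width: 56.1
grasp_force: 0.0
```

Call:
apply_moves(
  targets=[
    {"tx": 0,"ty": -0.02,"tz": 0,"spin": 8},
    {"tx": 0.005,"ty": -0.05,"tz": 0,"spin": 16},
    {"tx": 0.01,"ty": -0.08,"tz": 0,"spin": 24},
    {"tx": 0.012,"ty": -0.11,"tz": 0,"spin": 32},
    {"tx": 0.015,"ty": -0.14,"tz": 0,"spin": 40},
    {"tx": 0.018,"ty": -0.17,"tz": 0,"spin": 48},
    {"tx": 0.02,"ty": -0.187,"tz": 0,"spin": 56},
    {"tx": 0.02,"ty": -0.194,"tz": 0,"spin": 64},
  ],
  gripper=-1,
)

```text
t: 9.35
ee_pos: [454.3, 126.5, 128.9]
orientation: [0.7, 3.061, 0.001]
ft_force: [-0.3, 0.4, 0.2]
width: 87.9
grasp_force: 0.0
```

```bash
python3 - <<'E'
from look import *
look([('cap_blue',0,13),('cap_red',5,18)],('wrist','side'),'c')
a=[cv2.imread(f'pics/c_{n}.png') for n in('wrist','side')]
cv2.imwrite('pics/c.png',cv2.resize(np.hstack(a),(800,300)))
E
```

```text
t 9.35 tcp [454.3 126.5 128.9] [0.7 3.1 0. ] F [-0.3  0.4  0.2] w 87.9061488928893 g 0.0
 pin cap_blue wrist 0.91 [189.1 141. ] [386.1  80.6   0. ]
 pin cap_blue wrist 0.8 [260.5 179.3] [454.  128.2   0. ]
 pin cap_blue wrist 0.73 [349.5 182.2] [498.  211.8   0. ]
 out cap_blue wrist 0.91 [336.6 168.2 367.5 200. ] [495.6 211.2  13. ] [115.  170.  229.6]
 out cap_blue wrist 0.83 [298.8 107.4 325.3 133.5] [419.6 198.9  13. ] [198.1 154.  227.9]
 out cap_blue wrist 0.66 [161.6 121.7 206.5 163.8] [385.1  79.   13. ] [105.7 116.9 112.9]
 pin cap_red wrist 0.95 [438.   73.1] [432.1 322.1   5. ]
 out cap_red wrist 0.75 [418.1  49.9 480.   99.8] [435.3 323.3  18. ] [228.2 116.4 112.8]
 out cap_red wrist 0.48 [244.6 326.4 271.  362.7] [635.3  37.1  18. ] [217.3 221.9 184.8]
 pin cap_blue side 0.74 [252.7 262.2] [456.1 127.8   0. ]
 pin cap_blue side 0.68 [212.  276.6] [500.7 206.9   0. ]
 pin cap_blue side 0.6 [288.1 261.6] [394.1  86.3   0. ]
 pin cap_blue side 0.48 [245.3 289.6] [423.8 199.7   0. ]
 out cap_blue side 0.76 [244.1 246.8 262.9 270.8] [452.  130.3  13. ] [ 51.5 115.8 185.7]
 out cap_blue side 0.75 [283.4 247.8 305.3 268.2] [381.6  82.8  13. ] [60.5 70.  68. ]
 out cap_blue side 0.62 [204.3 265.5 221.1 281.3] [495.5 209.2  13. ] [ 60.1 118.2 193.1]
 out cap_blue side 0.6 [238.6 278.2 253.9 296.4] [417.8 204.2  13. ] [131.1  90.4 163.9]
 pin cap_red side 0.75 [197.4 328.5] [437.2 318.8   5. ]
 out cap_red side 0.96 [183.1 309.9 210.  337.5] [436.5 319.5  18. ] [199.3  61.9  54.3]
```

View pics/c.png

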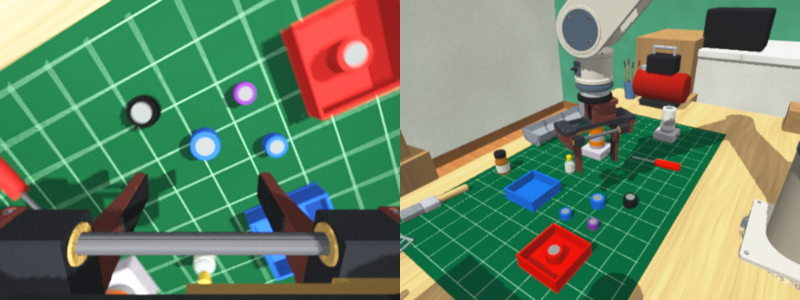

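The wrist view shows the larger blue cap centred below the gripper at about (262,186). Black is to its left, with purple and the small blue to its right. The red cap lies in its tray. I'll descend on the blue cap while finishing the turn.

Call:
apply_moves(
  targets=[
    {"tx": 0,"ty": 0,"tz": -0.02,"spin": 8},
    {"tx": 0,"ty": 0,"tz": -0.04,"spin": 16},
    {"tx": 0,"ty": 0,"tz": -0.065,"spin": 16},
    {"tx": 0,"ty": 0,"tz": -0.09,"spin": 16},
    {"tx": 0,"ty": 0,"tz": -0.11,"spin": 16},
    {"tx": 0,"ty": 0,"tz": -0.12,"spin": 16},
    {"tx": 0,"ty": 0,"tz": -0.12,"spin": 16},
    {"tx": 0,"ty": 0,"tz": -0.12,"spin": 16},
  ],
)

```text
t: 10.65
ee_pos: [454.2, 128.2, 8.0]
orientation: [0.274, 3.129, 0.0]
ft_force: [0.3, -0.3, -0.4]
width: 88.3
grasp_force: 0.0
```

Call:
apply_moves(
  targets=[
    {"tx": 0,"ty": 0,"tz": 0,"spin": 0},
    {"tx": 0,"ty": 0,"tz": 0,"spin": 0},
    {"tx": 0,"ty": 0,"tz": 0,"spin": 0},
    {"tx": 0,"ty": 0,"tz": 0,"spin": 0},
    {"tx": 0,"ty": 0,"tz": 0,"spin": 0},
    {"tx": 0,"ty": 0,"tz": 0,"spin": 0},
    {"tx": 0,"ty": 0,"tz": 0,"spin": 0},
    {"tx": 0,"ty": 0,"tz": 0,"spin": 0},
  ],
  gripper=1,
)

```text
t: 11.45
ee_pos: [454.0, 128.0, 7.7]
orientation: [-0.274, -3.13, 0.0]
ft_force: [0.7, -0.4, 1.1]
width: 37.5
grasp_force: 30.0
```

Call:
apply_moves(
  targets=[
    {"tx": 0,"ty": 0,"tz": 0.03,"spin": 0},
    {"tx": 0,"ty": 0,"tz": 0.07,"spin": 0},
    {"tx": 0.02,"ty": 0.01,"tz": 0.1,"spin": -8},
    {"tx": 0.055,"ty": 0.02,"tz": 0.1,"spin": -16},
    {"tx": 0.09,"ty": 0.032,"tz": 0.1,"spin": -24},
    {"tx": 0.125,"ty": 0.045,"tz": 0.1,"spin": -32},
    {"tx": 0.16,"ty": 0.055,"tz": 0.1,"spin": -40},
    {"tx": 0.178,"ty": 0.061,"tz": 0.09,"spin": -48},
  ],
)

```text
t: 12.25
ee_pos: [635.7, 190.1, 98.9]
orientation: [1.529, 2.741, 0.005]
ft_force: [0.6, 0.4, -0.6]
width: 37.3
grasp_force: 30.0
```

Call:
apply_moves(
  targets=[
    {"tx": 0,"ty": 0,"tz": -0.02,"spin": -8},
    {"tx": 0,"ty": 0,"tz": -0.04,"spin": -16},
    {"tx": 0,"ty": 0,"tz": -0.06,"spin": -24},
    {"tx": 0,"ty": 0,"tz": -0.075,"spin": -32},
    {"tx": 0,"ty": 0,"tz": -0.08,"spin": -32},
    {"tx": 0,"ty": 0,"tz": -0.08,"spin": -32},
    {"tx": 0,"ty": 0,"tz": -0.08,"spin": -32},
    {"tx": 0,"ty": 0,"tz": -0.08,"spin": -32},
  ],
)

```text
t: 13.05
ee_pos: [632.7, 189.2, 18.7]
orientation: [2.219, 2.223, 0.002]
ft_force: [-0.0, -0.7, 0.4]
width: 37.4
grasp_force: 30.0
```

Call:
apply_moves(
  targets=[
    {"tx": 0,"ty": 0,"tz": 0,"spin": 0},
    {"tx": 0,"ty": 0,"tz": 0,"spin": 0},
    {"tx": 0,"ty": 0,"tz": 0,"spin": 0},
    {"tx": 0,"ty": 0,"tz": 0,"spin": 0},
    {"tx": 0,"ty": 0,"tz": 0.02,"spin": 0},
    {"tx": 0,"ty": 0,"tz": 0.06,"spin": 0},
    {"tx": 0,"ty": 0,"tz": 0.1,"spin": 0},
    {"tx": 0,"ty": 0,"tz": 0.14,"spin": 0},
  ],
  gripper=-0.27,
)

```text
t: 13.85
ee_pos: [631.7, 188.9, 158.9]
orientation: [-2.221, -2.221, 0.001]
ft_force: [0.7, 0.0, 0.6]
width: 55.8
grasp_force: 0.0
```

Call:
apply_moves(
  targets=[
    {"tx": -0.002,"ty": -0.03,"tz": 0.02,"spin": 0},
    {"tx": -0.004,"ty": -0.07,"tz": 0.04,"spin": 0},
    {"tx": -0.008,"ty": -0.11,"tz": 0.04,"spin": 0},
    {"tx": -0.01,"ty": -0.15,"tz": 0.04,"spin": 0},
    {"tx": -0.014,"ty": -0.19,"tz": 0.04,"spin": 0},
    {"tx": -0.016,"ty": -0.23,"tz": 0.04,"spin": 0},
    {"tx": -0.018,"ty": -0.265,"tz": 0.04,"spin": 0},
    {"tx": -0.018,"ty": -0.286,"tz": 0.04,"spin": 0},
  ],
  gripper=-1,
)

```text
t: 14.65
ee_pos: [613.5, -99.5, 197.8]
orientation: [2.223, 2.219, -0.0]
ft_force: [0.5, -0.6, -0.5]
width: 88.1
grasp_force: 0.0
```

```bash
python3 - <<'E'
from look import *
look([('cap_orange',80,100),('orange_neck',80,80),('cartridge_orange',0,50),('cap_blue',5,18)],('wrist','side','scene'),'d')
a=[cv2.imread(f'pics/d_{n}.png') for n in('wrist','side')]
cv2.imwrite('pics/d.png',cv2.resize(np.hstack(a),(800,300)))
E
```

```text
t 14.65 tcp [613.5 -99.5 197.8] [ 2.2  2.2 -0. ] F [ 0.5 -0.6 -0.5] w 88.12442048422426 g 0.0
 pin cap_orange wrist 0.75 [259.8 180.4] [613.5 -96.4  80. ]
 out cap_orange wrist 0.87 [232.9 156.7 288.9 217.5] [614.6 -97.3 100. ] [236.5 200.3 147.7]
 out orange_neck wrist 0.74 [219.2 128.  295.1 198.4] [610.9 -78.6  80. ] [236.  233.1 230.3]
 pin cartridge_orange wrist 0.39 [160.1 319.7] [ 459.4 -342.9    0. ]
 out cartridge_orange wrist 0.82 [218.1 131.1 295.  198.3] [610. -87.  50.] [234.3 232.1 229.2]
 pin cap_blue wrist 0.89 [49.4  7.3] [385.8  77.6   5. ]
 pin cap_blue wrist 0.59 [265.5  36.6] [620.2  48.7   5. ]
 out cap_blue wrist 0.68 [15.5  2.3 67.8 25.3] [384.6  68.2  18. ] [66.  70.7 69.9]
 pin cap_orange side 0.83 [251.6 171. ] [610.2 -94.7  80. ]
 out cap_orange side 0.86 [240.5 154.  261.3 172.9] [613.9 -97.7 100. ] [196.6 120.   39.3]
 pin orange_neck side 0.75 [253.6 169.8] [ 609.8 -103.5   80. ]
 out orange_neck side 0.7 [233.8 171.7 270.5 210.9] [546.9  -5.6  80. ] [175.3 162.3 154.3]
 pin cartridge_orange side 0.63 [249.5 196.4] [618.6 -92.5   0. ]
 out cartridge_ora
[... 1020 characters left out ...]
 213. ] [ 614.8 -100.4    0. ]
 pin cartridge_orange scene 0.41 [383.5 233.6] [426.2 315.3   0. ]
 out cartridge_orange scene 0.83 [180.8 194.7 228.2 230.5] [634.4 -80.8  50. ] [180.1 167.3 165.8]
 pin cap_blue scene 0.62 [301.  273.6] [630.9 190.7   5. ]
 pin cap_blue scene 0.61 [340.4 209.4] [423.1 193.1   5. ]
 pin cap_blue scene 0.6 [330.6 232. ] [495.  200.9   5. ]
 pin cap_blue scene 0.55 [308.7 182. ] [391.5  83.7   5. ]
 out cap_blue scene 0.69 [302.9 169.5 317.3 189.2] [390.4  85.8  18. ] [69.8 82.3 69.2]
 out cap_blue scene 0.52 [294.7 260.9 307.  280.1] [629.4 188.1  18. ] [ 65.6 120.6 206. ]
 out cap_blue scene 0.4 [339.3 204.  349.6 214.8] [425.6 203.3  18. ] [126.1  95.4 152.1]
```

View pics/d.png

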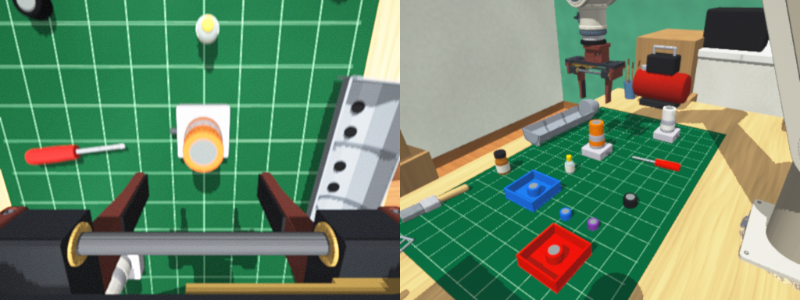

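The blue cap lies in the blue tray (side view near (172,241)) and the red cap in the red tray. The orange cap is centred below the gripper at about (614, -97), with its rim near z = 80. I'll descend and grip it.

Call:
apply_moves(
  targets=[
    {"tx": 0,"ty": 0,"tz": -0.02,"spin": 0},
    {"tx": 0,"ty": 0,"tz": -0.045,"spin": 0},
    {"tx": 0,"ty": 0,"tz": -0.07,"spin": 0},
    {"tx": 0,"ty": 0,"tz": -0.09,"spin": 0},
    {"tx": 0,"ty": 0,"tz": -0.103,"spin": 0},
    {"tx": 0,"ty": 0,"tz": -0.109,"spin": 0},
    {"tx": 0,"ty": 0,"tz": -0.109,"spin": 0},
    {"tx": 0,"ty": 0,"tz": -0.109,"spin": 0},
  ],
)

```text
t: 16.8
ee_pos: [614.6, -97.1, 89.5]
orientation: [2.221, 2.221, 0.001]
ft_force: [-0.0, 0.3, 0.2]
width: 87.8
grasp_force: 0.0
```

Call:
apply_moves(
  targets=[
    {"tx": 0,"ty": 0,"tz": 0,"spin": 0},
    {"tx": 0,"ty": 0,"tz": 0,"spin": 0},
    {"tx": 0,"ty": 0,"tz": 0,"spin": 0},
    {"tx": 0,"ty": 0,"tz": 0,"spin": 0},
    {"tx": 0,"ty": 0,"tz": 0,"spin": 0},
    {"tx": 0,"ty": 0,"tz": 0,"spin": 0},
    {"tx": 0,"ty": 0,"tz": 0,"spin": 0},
    {"tx": 0,"ty": 0,"tz": 0,"spin": 0},
  ],
  gripper=1,
)

```text
t: 17.6
ee_pos: [613.9, -97.0, 88.8]
orientation: [-2.221, -2.221, 0.0]
ft_force: [-2.0, -0.6, 3.6]
width: 47.8
grasp_force: 30.0
```

```bash
python3 -c "
from h import *
o=ctrl.get_obs();print({k:np.round(o[k],3) for k in o})"
```

```text
{'t': np.float64(17.6), 'qpos': array([-0.176,  0.589,  1.715, -0.   ,  0.838, -0.176]), 'qvel': array([-0.001,  0.001,  0.002,  0.   , -0.001, -0.   ]), 'joint_torque': array([ 7.9000e-02, -5.6838e+01, -2.1540e+01,  1.2300e-01, -3.1100e-01,
        3.6000e-02]), 'ee_pos': array([613.898, -96.955,  88.77 ]), 'orientation': array([-2.221, -2.221,  0.   ]), 'ft_force': array([-1.979, -0.592,  3.562]), 'moment': array([-0.024,  0.133, -0.038]), 'grasp_force': np.float64(30.0), 'width': np.float64(47.758)}
```

Gripped. I'll try turning anticlockwise by 24° first and watch the moment.

Call:
apply_moves(
  targets=[
    {"tx": 0,"ty": 0,"tz": 0,"spin": 4},
    {"tx": 0,"ty": 0,"tz": 0,"spin": 8},
    {"tx": 0,"ty": 0,"tz": 0,"spin": 12},
    {"tx": 0,"ty": 0,"tz": 0,"spin": 16},
    {"tx": 0,"ty": 0,"tz": 0,"spin": 20},
    {"tx": 0,"ty": 0,"tz": 0,"spin": 24},
    {"tx": 0,"ty": 0,"tz": 0,"spin": 24},
    {"tx": 0,"ty": 0,"tz": 0,"spin": 24},
  ],
)

```text
t: 18.4
ee_pos: [614.2, -97.0, 88.8]
orientation: [1.713, 2.633, 0.0]
ft_force: [1.4, 0.3, 1.8]
width: 48.1
grasp_force: 30.0
```

```bash
python3 -c "
from h import *
o=ctrl.get_obs();print({k:np.round(o[k],3) for k in ('qpos','moment','ft_force','joint_torque','width')})"
```

```text
{'qpos': array([-0.176,  0.59 ,  1.714, -0.   ,  0.837, -0.593]), 'moment': array([ 0.004, -0.076,  0.022]), 'ft_force': array([1.407, 0.28 , 1.808]), 'joint_torque': array([-3.6000e-02, -5.7128e+01, -2.0796e+01,  4.8000e-02,  1.4700e-01,
       -6.3000e-02]), 'width': np.float64(48.121)}
```

No stop was met past 0.3 rad and the moment is near zero, so anticlockwise loosens it. I'll continue to about 72° in total.

Call:
apply_moves(
  targets=[
    {"tx": 0,"ty": 0,"tz": 0,"spin": 8},
    {"tx": 0,"ty": 0,"tz": 0,"spin": 16},
    {"tx": 0,"ty": 0,"tz": 0,"spin": 24},
    {"tx": 0,"ty": 0,"tz": 0,"spin": 32},
    {"tx": 0,"ty": 0,"tz": 0,"spin": 40},
    {"tx": 0,"ty": 0,"tz": 0,"spin": 45},
    {"tx": 0,"ty": 0,"tz": 0,"spin": 48},
    {"tx": 0,"ty": 0,"tz": 0,"spin": 48},
  ],
)

```text
t: 19.2
ee_pos: [614.1, -97.0, 88.8]
orientation: [0.493, 3.102, 0.0]
ft_force: [-0.4, 0.1, 2.4]
width: 48.0
grasp_force: 30.0
```

```bash
python3 -c "
from h import *
o=ctrl.get_obs();print({k:np.round(o[k],3) for k in ('qpos','moment','ft_force','joint_torque','width')})"
```

```text
{'qpos': array([-0.176,  0.589,  1.714,  0.   ,  0.837, -1.431]), 'moment': array([ 0.101, -0.049, -0.005]), 'ft_force': array([-0.412,  0.098,  2.372]), 'joint_torque': array([-2.9000e-02, -5.6888e+01, -2.0818e+01, -1.0000e-02,  9.1000e-02,
       -5.5100e-01]), 'width': np.float64(48.004)}
```

Call:
apply_moves(
  targets=[
    {"tx": 0,"ty": 0,"tz": 0.001,"spin": 0},
    {"tx": 0,"ty": 0,"tz": 0.002,"spin": 0},
    {"tx": 0,"ty": 0,"tz": 0.003,"spin": 0},
    {"tx": 0,"ty": 0,"tz": 0.004,"spin": 0},
    {"tx": 0,"ty": 0,"tz": 0.005,"spin": 0},
    {"tx": 0,"ty": 0,"tz": 0.006,"spin": 0},
    {"tx": 0,"ty": 0,"tz": 0.006,"spin": 0},
    {"tx": 0,"ty": 0,"tz": 0.006,"spin": 0},
  ],
)

```text
t: 20.0
ee_pos: [614.0, -97.0, 94.7]
orientation: [0.492, 3.103, 0.0]
ft_force: [0.5, 0.1, -0.0]
width: 47.9
grasp_force: 30.0
```

No resistance, so the cap is free. I'll lift it another 55 mm and look.

Call:
apply_moves(
  targets=[
    {"tx": 0,"ty": 0,"tz": 0.008,"spin": 0},
    {"tx": 0,"ty": 0,"tz": 0.018,"spin": 0},
    {"tx": 0,"ty": 0,"tz": 0.028,"spin": 0},
    {"tx": 0,"ty": 0,"tz": 0.038,"spin": 0},
    {"tx": 0,"ty": 0,"tz": 0.048,"spin": 0},
    {"tx": 0,"ty": 0,"tz": 0.055,"spin": 0},
    {"tx": 0,"ty": 0,"tz": 0.055,"spin": 0},
    {"tx": 0,"ty": 0,"tz": 0.055,"spin": 0},
  ],
)

```text
t: 20.8
ee_pos: [613.9, -97.0, 149.8]
orientation: [0.491, 3.103, -0.0]
ft_force: [-0.1, 0.4, -1.2]
width: 47.7
grasp_force: 30.0
```

```bash
python3 - <<'E'
from look import *
look([('cap_orange',141,161)],('side','scene'),'e')
a=cv2.imread('pics/e_side.png');b=cv2.imread('pics/e_scene.png')
cv2.imwrite('pics/e.png',cv2.resize(np.hstack([a[100:340,130:450],b[90:330,110:430]]),(800,300)))
E
```

```text
t 20.8 tcp [613.9 -97.  149.8] [ 0.5  3.1 -0. ] F [-0.1  0.4 -1.2] w 47.74995904116331 g 29.99978923704475
 out cap_orange side 0.74 [240.2 134.  260.1 151.9] [609.4 -91.1 161. ] [182.1 103.9  30. ]
 pin cap_orange scene 0.68 [200.7 181.4] [608.9 -99.  141. ]
 out cap_orange scene 0.43 [188.5 177.6 202.7 195. ] [635.3 -91.7 161. ] [138.4  70.1  20.3]
```

View pics/e.png

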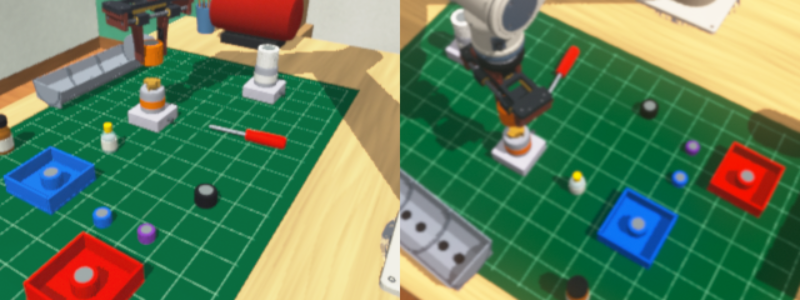

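The orange cap hangs in the gripper (side crop near (150,50)) about 61 mm above its exposed neck at (152,90). The red and blue caps lie in their trays, and the bottle, screwdriver and white cap are in place. I'm handing in the job.

```bash
python3 -c "
from workcell import ctrl
print(ctrl.close_job())"
```

```text
the job is handed in; nothing more can be done
None
```

Job handed in at about 21 s, with no verdict shown: the red and blue caps are in their trays, and the orange cap came loose anticlockwise and is held upright about 61 mm above its cartridge.

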